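Clear the canister off the welded sheet and hold the hardness probe on the test spot

ROBOT

A 6-joint arm with a two-finger parallel gripper is mounted at the origin on the work surface. World frame = base frame: x ahead of the robot, y to its left, z up, the work surface at z = 0. Lengths are in m, angles in degrees, forces in N, time in s.
With the tool pointing down it reaches from about 0.4 to 0.825 m from the base axis. Payload 7 kg.
Tool frame: the origin (TCP) lies midway between the tips of the shut fingers; the grasp point (between the pads) lies ctrl.grasp_offset behind it (ctrl.grasp_offset is the distance from the TCP to the grasp point, in m); z points along the fingers, y is the line along which they close (so a half turn about z gives the same grasp; the last joint's range is limited). The gripper opens to 88 mm and grips with 3 to 60 N. Pads are 19 mm wide; open, the fingers measure 130 mm over their backs; the gripper's body (78 mm by 193 mm) begins 47 mm behind the grasp point.
Start: joints at [-55.17, 20.546, 0.682, 0, -70.136, -16.507], TCP at [0.212, -0.641, 0.2] pointing down, gripper open.
Joint ranges: [-176.03, 176.03], [-82.01, 121.73], [-58.28, 71.71], [-173.87, 95.51], [-174.79, -0.11], [-173.66, 173.66]. Speed limits (degrees/s): [136.94, 136.94, 172.46, 180, 180, 180].

INTERFACE

Orientations are given as [roll, pitch, yaw] about the fixed x, y, z axes, in that order (R = Rz(yaw) Ry(pitch) Rx(roll)).
In Python, from plant import ctrl gives the robot as it stands. The module is installed in compiled form; this text tells all that it offers.
- The arm moves only by the tool send_rows, never from a script. Its argument "increments" is a list that holds one entry, the list of rows, each a list of 4 numbers: the shift along the world's x, y, z normalised to -1 to 1, where 1 is 0.2 m, then the turn about the world's z normalised to -1 to 1, where 1 is 1.5 rad. In form: [[[x, y, z, roll], ...]]. A call has 1 to 12 rows; each row is the pose to reach, as a shift and turn from the pose commanded when the call began; what a row does not reach only later rows make up. A row lasts 1/8 s, in which the tool goes at most 62.5 mm and 10.7 degrees, less where a joint would pass 70% of its speed; a pose out of reach is approached as far as the arm can. A call with a number of a shift or a turn outside -1 to 1 is refused whole. A call with a gripper value outside its range is refused whole. "jaw" is the opening, from 0 (shut) to 1 (fully open), set as the call begins (left out, the last holds). The fingers move at their own pace and stop on an object; the grip force is fixed at half the most. Time passes only in rows, so rows that repeat a pose let the fingers close. It gives the time, the measured TCP pose, the force, the opening and the grip force at its end, in the units of the state.
- ctrl.get_obs(): the state, without advancing time (a new reading comes with each control period).
- ctrl.snapshot(name): name is "scene" or "top"; returns the picture (480x640x3 uint8, red, green, blue); there is no depth.
- ctrl.calibration(name): a dict with "mtx" (3x3 intrinsics, pixels), "k1" (the pictures are not rectified: a ray, as slopes to the right and down, at radius r is drawn at 1 + k1 r^2 times it, then the intrinsics apply), "eye" and "attitude" of the camera in the world. Camera axes: x right, y up, looking along -z (the intrinsics and any distortion apply to the point x, -y, -z); pixel columns grow to the right and rows downward; lengths in m; the calibration is good to about 2 mm. A picture is of the moment at which its call begins. calibration takes no time and is no camera call.
- ctrl.close_job(): hands the job in; it is judged then, once.
Trained networks look in the newest picture that a camera, given by its name, has taken for a name from the list of things; names that differ only in an ending like _2 or _b are one class to them, and where a whole thing is asked for, a point or a joint stands for the part that bears it (a point fixed in the world has none). Each returns a list of dicts, best first, with "conf" (0 to 1); they miss things now and then, are a little off and sometimes report something else, mostly with a low value. They report only what shows in the picture. A call takes as long as a camera call. They do not tell look-alikes from the thing itself.
- ctrl.trace(thing, camera): "mask" (480x640 bool, what is visible of it) and "bbox" ([left, top, right, bottom] in pixels, round what is visible of it).
- ctrl.spot_point(thing, camera): "pixel" ([row, column] in pixels: a listed point, or the origin of a listed thing).
The state is a dict: "clock": time; "joint_pos": joint angles; "qvel": joint speeds; "tau": joint torques, N m; "tool_pos": TCP position; "orientation": TCP orientation; "force": force on the tool from outside, world axes, zero at the start; "moment": the same for the moment, N m; "opening": finger opening in m; "gripper_force": force on a finger pad.
Only numpy, scipy, OpenCV 4.12 (cv2) and the standard library are available. Lean on these libraries where they do the work, as an engineer would, in place of code of your own. Each camera call takes 0.05 s, during which the arm holds its last target. There are 200 camera calls.

TASK

The electrolyte canister has been left standing on the test spot of the clamped, welded sheet: lift it off, carry it upright to the drip tray, set it down gently inside and let go of it. Then lift the hardness probe out of its stand and put its spring nose on the ground spot, inside the marker ring, with the probe square to the sheet, pressing lightly until the nose is about half way in (about 5 N), never to its stop. Finish while holding it there, still gripped and pressed, and leave the bottle, the reference block and the wire brush alone.

Things in the scene. Friction and masses are not known exactly. Their poses are not given: they have to be found in the camera images.
- workpiece: clamped work on the bench, fixed: a dark steel fixture plate 220 (x) x 300 (y) mm on feet, with a bright stainless sheet 190 x 265 mm on it, its flat top 51 mm above the bench; a flush weld seam runs along y. Two F-clamps stand at the far (+x) edge at y = +-115 mm, from x = 63 to 140 mm and up to 205 mm above the bench. Origin under its centre on the bench, z up, yaw within 0.25 rad
- spot (a point): centre of the test spot on top of the sheet: a bright flush disc 24 mm across inside a black marker ring 30 mm across, beside the weld seam; hidden under the canister at the start (canister axis within 17 mm of it). Its z axis is up, square to the sheet
- canister: closed round steel canister, 82 mm across, 108 mm to the top of its black lid, with a fixed bow handle over it, 0.35 to 0.65 kg. Origin: centre of its underside; z up; the handle's bar runs along its y axis. It stands on the sheet
- canister_handle (a point): middle of the handle's grip, a black bar 14 mm wide, 14 mm high and 56 mm long along the canister's y axis, 155 mm above the canister's underside; 40 mm of free space below it to the lid; the bow's legs stand at y = +-43 mm
- tray: black square drip tray, fixed, 160 x 160 mm outside, walls 4 mm thick and 16 mm high, floor 4 mm thick. Origin under its centre on the bench; empty at the start, to the left or right of the work
- tray_in (a point): centre of the tray's floor, top side
- stand: grey bench stand for the probe, fixed: round foot 90 mm across, upright tube 42 mm outside, 30 mm bore, rim 107 mm above the bench. Origin under its centre; on the other side of the work from the tray
- probe: cordless hardness probe, 0.2 kg, round stick 165 mm long plus nose. Origin: centre of the sleeve's lower end, z along it to its top. Steel sleeve 24 mm across to z = 75 mm; black collar 36 mm across, z 75 to 83 mm, by which it hangs upright on the stand's rim (origin 32 mm, top 197 mm above the bench); grey grip 26 mm across, z 83 to 160 mm, rounded top
- probe_grip (a point): point on the probe's axis at z = 130 mm, where to grip: 35 mm below its top end
- nose_tip (a point): end of the spring nose, a round-ended steel pin 8 mm across that sticks out 14 mm below the sleeve's lower end when free (144 mm below probe_grip)
- nose (a joint): travel of the spring nose into the sleeve: 0 fully out, 0.012 m at its stop. Spring 500 N/m with 2 N preload: 2 N to start moving, 5 N at 0.006 m, 8 N at the stop
- bottle: white plastic bottle, 72 mm across, 190 mm high, loose; bystander. Origin: centre of its underside
- ref_block: round steel hardness reference block, 64 mm across, 15 mm high, loose; bystander. Origin: centre of its underside
- wire_brush: wire brush lying on its back, wooden, 230 mm long, 34 mm high, loose; bystander. Origin on the bench near its middle, x along it to the bristles, which point up
There are look-alikes about, which are no part of the job. Leave any orange or red look-alike of the canister alone. Several things look just like the tray: the one meant starts farthest from the robot's base.

How it is judged (in metres and radians):
On the way, in this order (a step that is already met when the one before it is completed fails the run):
1. the canister stands upright in the drip tray, let go (contact force between canister and tray above 1 N and z of canister in the frame of tray_in below 0.004 m and horizontal distance between canister and tray_in below 0.06 m and angle between canister's own z axis and vertical below 0.06 rad and linear speed of canister below 0.03 m/s and contact force between the fingers and canister below 0.1 N), for 0.2 s.
2. the probe is lifted out of its stand in the fingers (z of nose_tip in the frame of stand above 0.107 m and contact force between the fingers and probe above 3 N and contact force between probe and stand below 0.1 N), for 0.1 s.
At the end, for the whole second after the job is handed in: The gripped probe stands still with its nose tip on the sheet within 8 mm of the spot's centre (wholly inside the ring), square to the sheet within 5 degrees (0.09 rad), nose pressed in 3 to 9.5 mm, pressing 2.5 to 9 N; the canister stands upright and at rest on the floor of the drip tray (horizontal distance between nose_tip and spot below 0.008 m and angle between the z axis of probe and the z axis of workpiece, either way round below 0.09 rad and value of joint nose between 0.003 and 0.0095 m and contact force between probe and workpiece between 2.5 and 9 N and contact force between the fingers and probe above 3 N and linear speed of each of probe, canister below 0.02 m/s and contact force between canister and tray above 1 N and z of canister in the frame of tray_in below 0.004 m and horizontal distance between canister and tray_in below 0.06 m and angle between canister's own z axis and vertical below 0.06 rad); the arm keeps its last pose, push and grip.
It fails at once if the nose is pushed to its stop or the probe pressed hard on the work (value of joint nose above 0.0117 m or contact force between probe and workpiece above 15 N).
It fails at once if the canister is tipped (angle between canister's own z axis and vertical above 0.4 rad).
It fails at once if the canister is let go in the air (distance of canister from where it was at the start of the episode above 0.03 m and z of canister in the frame of tray_in above 0.008 m and contact force between canister and anything else below 0.05 N).
It fails at once if the canister is banged down into the tray (horizontal distance between canister and tray_in below 0.1 m and z of canister in the frame of tray_in below 0.01 m and linear speed of canister above 0.3 m/s).
It fails at once if a bystander is disturbed (distance of any of bottle, ref_block, wire_brush from where it was at the start of the episode above 0.02 m).
It also fails if it takes over 58 s, if anything falls off the work surface, if the arm or the gripper's body presses on something with over 40 N, if the wrist force passes 120 N, or if a joint passes its speed limit or range.

## Working session

There is one attempt and no reset: what is moved stays moved. The work goes in short steps, Python scripts to look and compute and a tool call to move; the robot and the scene stay as the last step left them, time stands still between calls to the robot, and variables do not carry over. Pictures are saved under pics/ and viewed, at most 13 in all, crops included, and the job is handed in when it is done.

Besides the shell and the picture viewer there is one more tool, called after "Call:" by a JSON object that holds its "name" and its "arguments". send_rows: Moves the arm, as the interface text tells. Its arguments: {"type":"object","properties":{"increments":{"type":"array"},"jaw":{"type":"number"}},"required":["increments"]}

```bash
mkdir -p pics
cat > h.py <<'E'
import numpy as np, cv2
from plant import ctrl
def cam(n):
    c=ctrl.calibration(n); return c
def rot(c):
    a=np.array(c["attitude"],float)
    if a.shape==(3,3): return a
    from scipy.spatial.transform import Rotation as R
    return R.from_euler('xyz',a,degrees=True).as_matrix()
def ray(n,row,col):
    c=cam(n);K=np.array(c["mtx"]);k=c["k1"]
    d=np.array([(col-K[0,2])/K[0,0],(row-K[1,2])/K[1,1]]);u=d.copy()
    for _ in range(30): u=d/(1+k*(u@u))
    return np.array(c["eye"]),rot(c)@np.array([u[0],-u[1],-1])
def at(n,row,col,z):
    e,d=ray(n,row,col); return e+d*(z-e[2])/d[2]
def proj(n,p):
    c=cam(n);K=np.array(c["mtx"]);q=rot(c).T@(np.array(p)-np.array(c["eye"]))
    u=np.array([q[0],-q[1]])/-q[2]; u=u*(1+c["k1"]*(u@u))
    return np.array([K[1,1]*u[1]+K[1,2],K[0,0]*u[0]+K[0,2]])
def tri(a,b):
    # a,b: (name,row,col); midpoint, gap
    (e1,d1),(e2,d2)=ray(*a),ray(*b)
    s=np.linalg.lstsq(np.c_[d1,-d2],e2-e1,rcond=None)[0]
    p,q=e1+s[0]*d1,e2+s[1]*d2
    return (p+q)/2,np.linalg.norm(p-q)
E
python3 - <<'E'
from h import *
np.set_printoptions(precision=3,suppress=True)
for n in("scene","top"):
    c=cam(n);print(n,c)
    im=ctrl.snapshot(n);cv2.imwrite(f"pics/{n}0.png",im[:,:,::-1])
    for t,z in(("canister_handle",None),("canister",.051),("tray_in",.004),("stand",0),("probe_grip",.162),("workpiece",0),("bottle",0),("ref_block",0),("wire_brush",0)):
        for r in ctrl.spot_point(t,n):
            p=r["pixel"]; print(n,t,round(r["conf"],2),np.round(p,1),at(n,*p,.206 if z is None else z))
o=ctrl.get_obs();print(o, ctrl.grasp_offset)
E
```

```text
scene {'mtx': array([[542.092,   0.   , 322.366],
       [  0.   , 542.092, 243.513],
       [  0.   ,   0.   ,   1.   ]]), 'k1': 0.031202809808686123, 'eye': array([ 1.241, -0.252,  1.062]), 'attitude': array([41.413, -0.943, 74.214])}
scene canister_handle 0.87 [188.  372.2] [0.383 0.125 0.206]
scene canister_handle 0.75 [347.2 355.5] [ 0.773 -0.043  0.206]
scene canister_handle 0.7 [242.7 362.1] [0.537 0.048 0.206]
scene canister 0.71 [382.4 346.5] [ 0.761 -0.049  0.051]
scene canister 0.7 [227.1 365.8] [0.362 0.129 0.051]
scene tray_in 0.94 [189.7 421.3] [0.223 0.348 0.004]
scene tray_in 0.87 [257.2 452.4] [0.478 0.327 0.004]
scene stand 0.97 [307.  178.9] [ 0.448 -0.361  0.   ]
scene probe_grip 0.87 [263.4 168.5] [ 0.451 -0.354  0.162]
scene workpiece 0.93 [300.9 348. ] [0.536 0.029 0.   ]
scene bottle 0.59 [365.6 226.6] [ 0.63  -0.277  0.   ]
top {'mtx': array([[504.516,   0.   , 328.494],
       [  0.   , 504.516, 243.452],
       [  0.   ,   0.   ,   1.   ]]), 'k1': -0.1392062541910087, 'eye': array([ 0.368, -0.003,  1.472]), 'attitude': array([  5.01 ,   0.327, -88.321])}
to
[... 426 characters left out ...]
0.476 0.333 0.004]
top stand 0.84 [263.1 451.9] [ 0.45  -0.356  0.   ]
top probe_grip 0.65 [260.9 465. ] [ 0.447 -0.352  0.162]
top bottle 0.87 [197.1 423.8] [ 0.643 -0.27   0.   ]
top ref_block 0.65 [186.6 455.2] [ 0.678 -0.365  0.   ]
{'clock': 1.0, 'joint_pos': array([-55.169,  20.545,   0.682,  -0.001, -70.136, -16.506]), 'qvel': array([ 0.01 ,  0.062, -0.032,  0.063,  0.055,  0.068]), 'tau': array([  0.   , -58.239,  29.33 ,   7.002,   0.012,  -0.   ]), 'tool_pos': array([ 0.212, -0.641,  0.2  ]), 'orientation': array([-179.999,    0.001, -161.675]), 'force': array([0.293, 0.895, 0.153]), 'moment': array([0.018, 0.01 , 0.006]), 'gripper_force': 0.0, 'opening': 0.0875641999101419} 0.0188
```

View pics/scene0.png

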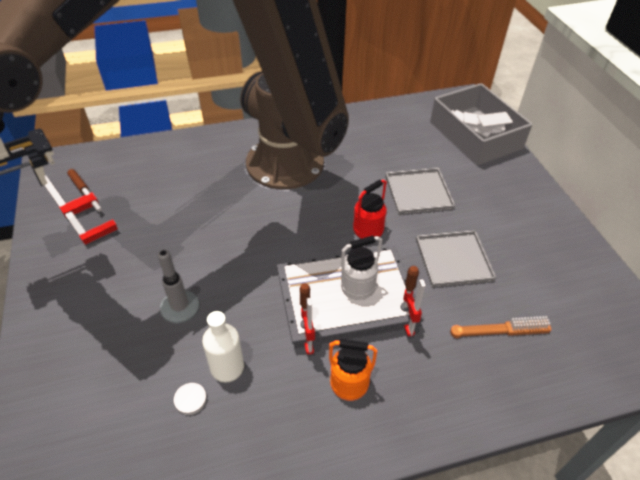

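View pics/top0.png

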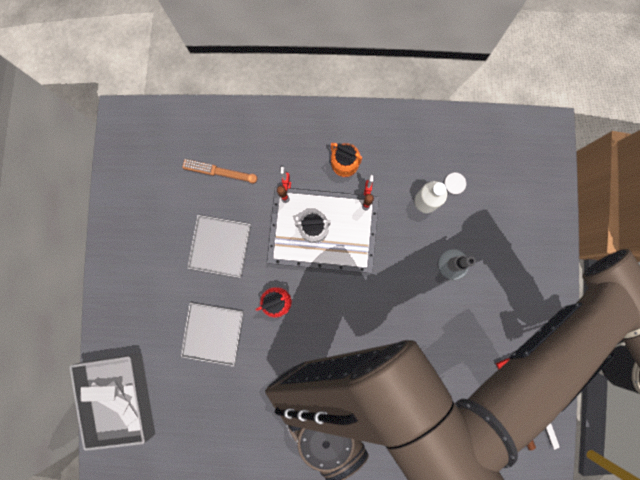

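Run:
```python
from h import *
np.set_printoptions(precision=3,suppress=True)
t=cv2.imread("pics/top0.png")[180:380,170:390]; s=cv2.imread("pics/scene0.png")[160:340,270:510]
a=cv2.resize(t,(620,564),interpolation=3);b=cv2.resize(s,(640,480),interpolation=3)
cv2.imwrite("pics/c1.png",a);cv2.imwrite("pics/c2.png",b)
for n in("scene","top"):
    ctrl.snapshot(n)
    for t in("canister_handle","canister","workpiece","tray","stand","probe"):
        for r in ctrl.trace(t,n):
            m=r["mask"].astype(np.uint8);y,x=np.nonzero(m)
            print(n,t,round(r["conf"],2),r["bbox"],m.sum(),"cen",y.mean(),x.mean(),"rect",cv2.minAreaRect(np.c_[x,y].astype(np.float32)))
        
    for t in("canister_handle","tray_in","probe_grip","stand","nose_tip"):
        for r in ctrl.spot_point(t,n): print(n,t,round(r["conf"],2),np.round(r["pixel"],1))
print(ctrl.get_obs()["clock"])
```

```text
scene canister_handle 0.75 [328.7, 340.6, 374.1, 398.3] 2201 cen 367.6792367105861 350.7860063607451 rect ((349.72637939453125, 369.2924499511719), (46.25642013549805, 59.402339935302734), 10.619654655456543)
scene canister_handle 0.61 [353.7, 179.8, 384.8, 236.3] 1371 cen 211.93216630196937 370.02334062727937 rect ((369.5, 208.5), (57.0, 31.0), 90.0)
scene canister_handle 0.58 [340.5, 238.0, 380.6, 299.4] 2061 cen 268.12663755458516 359.31052886948083 rect ((359.0077209472656, 267.4384765625), (38.32673263549805, 65.36630249023438), 7.125016689300537)
scene canister 0.9 [351.2, 179.8, 385.9, 238.6] 1315 cen 212.1361216730038 370.1368821292776 rect ((370.58306884765625, 208.00462341308594), (31.2296199798584, 57.078651428222656), 3.1798300743103027)
scene canister 0.76 [328.4, 337.6, 378.0, 399.2] 2215 cen 367.8907449209932 350.87133182844246 rect ((352.5, 369.5), (59.0, 47.0), 90.0)
scene canister 0.65 [414.7, 230.1, 495.8, 288.7] 3347 cen 258.5631909172393 454.3576337018225 rect ((455.48516845703125, 258.35150146484375), (54.13002014160156, 74.92628479003906), 84.2894058227539)
sce
[... 3234 characters left out ...]
.82366943359375, 264.1040344238281), (31.77995491027832, 28.81484031677246), 81.25383758544922)
top stand 0.67 [190.7, 213.0, 250.6, 278.7] 3042 cen 245.67488494411572 218.8990795529257 rect ((218.75169372558594, 245.57382202148438), (55.089942932128906, 56.24851989746094), 10.007980346679688)
top probe 0.71 [460.4, 256.3, 474.8, 267.7] 189 cen 261.72486772486775 464.8412698412698 rect ((465.0, 262.0), (12.0, 18.0), 90.0)
top canister_handle 0.97 [149.5 347.7]
top canister_handle 0.95 [219.5 312. ]
top canister_handle 0.72 [304.4 272.1]
top tray_in 0.78 [334.6 210.8]
top tray_in 0.63 [247.7 219.3]
top probe_grip 0.48 [256.7 466.6]
top stand 0.9 [269. 451.]
top nose_tip 0.39 [259.  465.9]
2.2
```

View pics/c1.png

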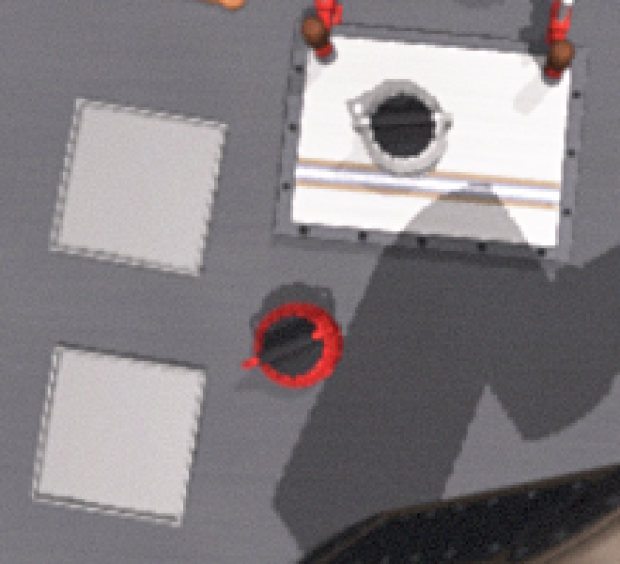

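View pics/c2.png

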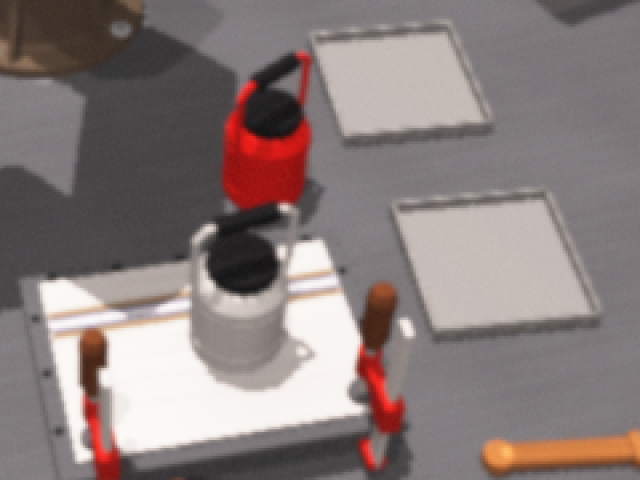

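The steel canister stands on the sheet (scene ~(359,268), top ~(313,226)). The red one at top (275,302) and the orange one at top (345,159) are look-alikes. The trays are at top (219,246) and top (212,334). The one meant is (219,246): it is at r≈0.58 m from the base, against 0.41 m for the other. The crops confirm this. The stand and probe are at top (452,264).

Run:
```python
from h import *
np.set_printoptions(precision=4,suppress=True)
T=lambda x,y:("top",180+y/2.818-.32,170+x/2.818-.32)
S=lambda x,y:("scene",160+y/2.667-.31,270+x/2.667-.31)
def yaw(a,b): d=b-a; return np.degrees(np.arctan2(d[1],d[0]))
a,b=at(*S(217,226),.206),at(*S(281,210),.206);print("bar scene",(a+b)/2,yaw(b,a),np.linalg.norm(a-b))
a,b=at(*S(203,232),.2),at(*S(292,208),.2);print("legs scene",(a+b)/2,yaw(b,a),np.linalg.norm(a-b))
a,b=at(*T(357,107),.2),at(*T(446,122),.2);print("legs top",(a+b)/2,yaw(b,a),np.linalg.norm(a-b))
for z in(.15,):
  pass
print("top handle pt",at("top",219.8,311,.206),"scene",at("scene",244.3,360.2,.206))
print("body centre",at("top",226.3,313.4,.09), "lid top c",at(*T(403,125),.159),at(*S(243,262),.159))
c=[at(*T(*p),.051) for p in((308,37),(582,58),(556,247),(292,222))];print("sheet corners",c,np.mean(c,0),yaw(c[1],c[0]),yaw(c[2],c[3]),[np.linalg.norm(c[i]-c[i-1]) for i in range(4)])
c=[at(*T(*p),.016) for p in((78,99),(227,124),(200,273),(51,250))];print("tray top",np.mean(c,0),[np.linalg.norm(c[i]-c[i-1]) for i in range(4)])
c=[at(*S(*p),.016) for p in((393,202),(550,190),(602,320),(434,335))];print("tray scene",np.mean(c,0),[np.linalg.norm(c[i]-c[i-1]) for i in range(4)])
print("probe top end", at("top",261,470,.197),tri(("top",261.7,464.8),("scene",267.7,167.7)))
print("grip",at("scene",262.5,168.2,.162),at("top",260.5,465,.162),at("scene",305.7,178.5,0.),at("top",266,451.4,0.))
```

```text
bar scene [0.5344 0.0516 0.206 ] -86.84608731083505 0.05466801368988554
legs scene [0.5312 0.052  0.2   ] -85.5735648192678 0.07714567822573715
legs top [0.5375 0.0505 0.2   ] 81.97626292018396 0.0815883798055035
top handle pt [0.5379 0.0531 0.206 ] scene [0.5406 0.043  0.206 ]
body centre [0.5356 0.0511 0.09  ] lid top c [0.5332 0.0504 0.159 ] [0.54  0.048 0.159]
sheet corners [array([0.6341, 0.1543, 0.051 ]), array([ 0.6203, -0.1241,  0.051 ]), array([ 0.4283, -0.102 ,  0.051 ]), array([0.4456, 0.1631, 0.051 ])] [0.5321 0.0228 0.051 ] 87.17043391992333 86.26021640838098 [np.float64(0.18866124005358), np.float64(0.27881638731105013), np.float64(0.19329317068927562), np.float64(0.26572435429046626)]
tray top [0.4798 0.3285 0.016 ] [np.float64(0.1598463697929982), np.float64(0.16005153319195203), np.float64(0.156428142742913), np.float64(0.15846703260310924)]
tray scene [0.4872 0.3269 0.016 ] [np.float64(0.16359570349437186), np.float64(0.1584147419321076), np.float64(0.16251555393632514), np.float64(0.15734660280741633)]
probe top end [ 0.4453 -0.3555  0.197 ] (array([ 0.4462, -0.3574,  0.1433]), np.float64(0.00235938725481844))
grip [ 0.4478 -0.3541  0.162 ] [ 0.4484 -0.3518  0.162 ] [ 0.4444 -0.3612  0.    ] [ 0.441  -0.3543  0.    ]
```

Call:
{"name": "send_rows", "arguments": {"increments": [[[0.1,0.2,0.3,0.1],[0.25,0.5,0.6,0.2],[0.4,0.75,0.6,0.3],[0.5,1,0.6,0.42],[0.5,1,0.6,0.42]]], "jaw": 1}}

```text
clock: 2.82
tool_pos: [0.3133, -0.4385, 0.3217]
orientation: [-179.8, 0.0, -125.3]
force: [-0.0, -0.3, -0.7]
opening: 0.0873
gripper_force: 0.0
```

Call:
{"name": "send_rows", "arguments": {"increments": [[[0.15,0.28,0,0.1],[0.27,0.55,0,0.2],[0.4,0.8,0,0.31],[0.5,1,0,0.415],[0.5,1,0,0.415]]]}}

```text
clock: 3.45
tool_pos: [0.4133, -0.2388, 0.3202]
orientation: [-180.0, 0.0, -89.7]
force: [0.2, 0.5, 0.9]
opening: 0.0876
gripper_force: 0.0
```

Call:
{"name": "send_rows", "arguments": {"increments": [[[0.15,0.28,0,0],[0.27,0.55,0,0],[0.4,0.8,0,0],[0.5,1,0,0],[0.5,1,0,0]]]}}

```text
clock: 4.08
tool_pos: [0.5132, -0.0394, 0.3192]
orientation: [179.9, -0.0, -89.9]
force: [-1.0, -0.0, -0.5]
opening: 0.0879
gripper_force: 0.0
```

Call:
{"name": "send_rows", "arguments": {"increments": [[[0.06,0.22,0,0],[0.12,0.45,0,0],[0.12,0.45,-0.15,0],[0.12,0.45,-0.35,0],[0.12,0.45,-0.5,0],[0.12,0.45,-0.6,0],[0.12,0.45,-0.665,0],[0.12,0.45,-0.665,0]]]}}

```text
clock: 5.08
tool_pos: [0.5359, 0.0482, 0.1866]
orientation: [179.9, -0.0, -90.0]
force: [-0.3, 1.2, 0.6]
opening: 0.0878
gripper_force: 0.0
```

Run:
```python
from h import *
np.set_printoptions(precision=4,suppress=True)
s=ctrl.snapshot("scene"); t=ctrl.snapshot("top")
o=ctrl.get_obs();print(o["tool_pos"],o["force"],o["clock"])
def crop(im,p,h=45): r,c=p.astype(int); return cv2.resize(im[r-h:r+h,c-h:c+h,::-1],(395,395),interpolation=3)
p=np.array([.536,.05,.206])
cv2.imwrite("pics/g1.png",np.hstack([crop(s,proj("scene",p)),crop(t,proj("top",p))]));print(proj("scene",p),proj("top",p))
```

```text
[0.5367 0.0489 0.188 ] [ 0.2023  0.8762 -0.1175] 5.175
[242.094  362.6526] [220.5934 312.2098]
```

View pics/g1.png

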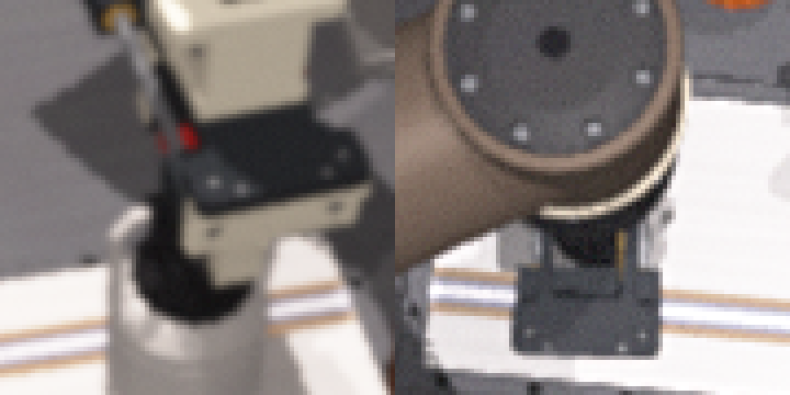

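The gripper straddles the bow: a leg shows at scene-crop (130,225), with the front finger at (240,260) between the legs. I'll close now.

Call:
{"name": "send_rows", "arguments": {"increments": [[[0,0,0,0],[0,0,0,0],[0,0,0,0],[0,0,0,0],[0,0,0,0],[0,0,0,0],[0,0,0,0],[0,0,0,0]]], "jaw": 0}}

```text
clock: 6.18
tool_pos: [0.5362, 0.0493, 0.1872]
orientation: [-180.0, -0.0, -89.9]
force: [-0.6, 0.5, -0.2]
opening: 0.0132
gripper_force: 0.0
```

Call:
{"name": "send_rows", "arguments": {"increments": [[[0,0,0.03,0],[0,0,0.1,0],[0,0,0.2,0],[0,0,0.3,0],[0,0,0.4,0],[0,0,0.45,0],[0,0,0.45,0]]]}}

```text
clock: 7.05
tool_pos: [0.5365, 0.0493, 0.2781]
orientation: [-179.9, 0.0, -89.9]
force: [0.4, -0.2, 0.2]
opening: 0.0003
gripper_force: 0.0
```

Run:
```python
from h import *
np.set_printoptions(precision=4,suppress=True)
s=ctrl.snapshot("scene"); t=ctrl.snapshot("top")
def crop(im,p,h=70): r,c=p.astype(int); return cv2.resize(im[r-h:r+h,c-h:c+h,::-1],(395,395),interpolation=3)
p=np.array([.536,.05,.206])
print(proj("scene",p),proj("top",p))
cv2.imwrite("pics/g2.png",np.hstack([crop(s,proj("scene",p)),crop(t,proj("top",p))]))
for n in("scene","top"):
    for th in("canister_handle","canister"):
        for r in ctrl.spot_point(th,n): print(n,th,round(r["conf"],2),np.round(r["pixel"],1),at(n,*r["pixel"],.206))
    for r in ctrl.trace("canister",n):
        y,x=np.nonzero(r["mask"]); print(n,r["bbox"],y.mean(),x.mean())
```

```text
[242.094  362.6526] [220.5934 312.2098]
scene canister_handle 0.84 [241.9 359.9] [0.534  0.0445 0.206 ]
scene canister_handle 0.57 [346.7 352.6] [ 0.7707 -0.0482  0.206 ]
scene canister_handle 0.22 [286.4 352.6] [ 0.6417 -0.0065  0.206 ]
scene canister 0.97 [285.4 355.5] [ 0.6408 -0.0002  0.206 ]
scene canister 0.87 [380.2 348.1] [ 0.8312 -0.0759  0.206 ]
scene canister 0.87 [232.1 363.9] [0.5094 0.0618 0.206 ]
scene canister 0.25 [244.8 360.8] [0.5422 0.0438 0.206 ]
scene [339.9, 235.5, 380.0, 299.1] 267.9469246031746 359.61507936507934
scene [325.6, 338.1, 378.1, 403.5] 367.6562366052293 350.7226746678097
scene [348.9, 202.2, 384.1, 236.8] 224.8981762917933 366.89817629179333
top canister_handle 0.76 [218.8 311.4] [0.5405 0.0522 0.206 ]
top canister_handle 0.76 [149.4 345.3] [ 0.7233 -0.029   0.206 ]
top canister_handle 0.62 [301.8 273. ] [0.3285 0.1417 0.206 ]
top canister 0.84 [165.2 343.8] [ 0.6815 -0.0262  0.206 ]
top canister 0.68 [301.9 276.5] [0.3285 0.1329 0.206 ]
top canister 0.67 [227.2 311.6] [0.5191 0.051  0.206 ]
top [260.2, 290.9, 290.6, 319.6] 302.0761014686248 275.1562082777036
top [329.5, 147.5, 361.5, 173.9] 159.41612483745124 345.0923276983095
top [443.6, 174.1, 466.7, 197.3] 183.23563218390805 454.5028735632184
top [300.1, 222.0, 329.3, 241.3] 232.11877394636016 312.7049808429119
```

View pics/g2.png

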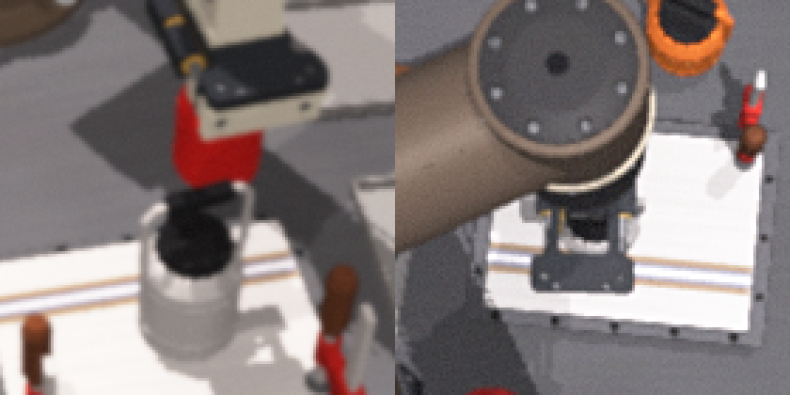

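Run:
```python
from h import *
np.set_printoptions(precision=4,suppress=True)
print("tri handle",tri(("scene",243.2,360.0),("top",219.4,311.5)))
s=ctrl.snapshot("scene");t=ctrl.snapshot("top")
o=ctrl.get_obs();tp=o["tool_pos"];print(tp,o["clock"])
k=7
out=[]
for n,im in(("scene",s),("top",t)):
    c0=proj(n,[.536,.05,.24]).astype(int)-40
    a=cv2.resize(im[c0[0]:c0[0]+80,c0[1]:c0[1]+57*1,::-1] if 0 else im[c0[0]:c0[0]+80,c0[1]+5:c0[1]+62,::-1],(57*k,80*k),interpolation=3)
    def dot(p,col,r=3):
        q=(proj(n,p)-c0-[0,5]+.5)*k; cv2.circle(a,(int(q[1]),int(q[0])),r,col,-1)
    g=tp+[0,0,.0188]
    dot(tp,(0,0,255));dot(g,(0,255,255))
    for sx in(-1,1):
        for sy in(-1,1): dot(g+[sx*.0965,sy*.039,.047],(255,0,255))
    for w in np.linspace(0,2*np.pi,24,endpoint=False):
        for z in(.051,): dot([.536+.041*np.cos(w),.05+.041*np.sin(w),z],(0,255,0),2)
    for y in(-.028,.028):
        dot([.536,.05+y,.206],(255,255,0))
    out.append(a)
cv2.imwrite("pics/g3.png",np.hstack(out))
```

```text
tri handle (array([0.5378, 0.048 , 0.2052]), np.float64(0.008341285993326394))
[0.5361 0.0492 0.2769] 7.55
```

View pics/g3.png

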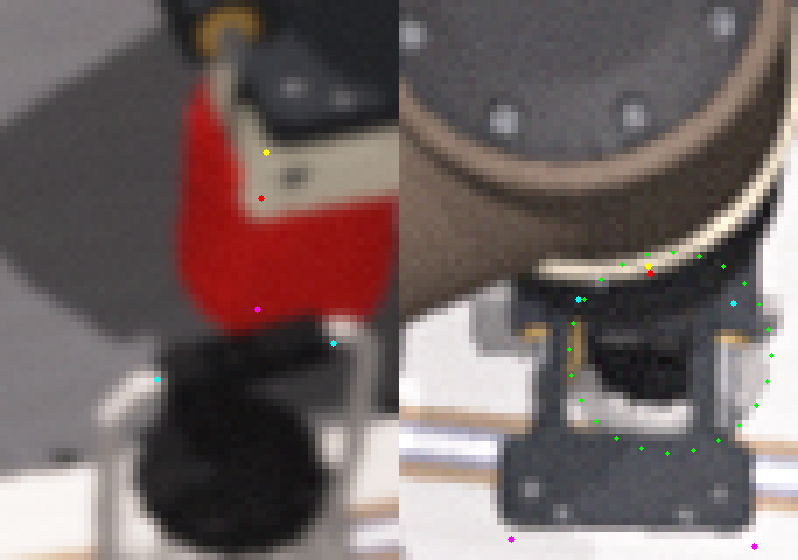

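Call:
{"name": "send_rows", "arguments": {"increments": [[[0,0,0,0],[0,0,0,0],[0,0,0,0],[0,0,0,0],[0,0,0,0],[0,0,-0.1,0],[0,0,-0.2,0],[0,0,-0.3,0],[0.01,0,-0.4,0],[0.01,0,-0.475,0],[0.01,0,-0.475,0]]], "jaw": 1}}

```text
clock: 8.93
tool_pos: [0.5375, 0.049, 0.1812]
orientation: [179.9, -0.0, -89.9]
force: [0.3, 0.3, 0.9]
opening: 0.0875
gripper_force: 0.0
```

Call:
{"name": "send_rows", "arguments": {"increments": [[[0,0,0,0],[0,0,0,0],[0,0,0,0],[0,0,0,0],[0,0,0,0],[0,0,0,0],[0,0,0,0],[0,0,0,0],[0,0,0,0],[0,0,0,0],[0,0,0,0],[0,0,0,0]]], "jaw": 0}}

```text
clock: 10.42
tool_pos: [0.5381, 0.0493, 0.1821]
orientation: [180.0, 0.0, -89.9]
force: [-0.7, 0.9, 0.0]
opening: 0.0135
gripper_force: 29.7
```

The grip is firm this time. The first close was simply too short. Lifting now.

Call:
{"name": "send_rows", "arguments": {"increments": [[[0,0,0.02,0],[0,0,0.06,0],[0,0,0.12,0],[0,0,0.2,0],[0,0,0.3,0],[0,0,0.36,0],[0,0,0.4,0],[0,0,0.4,0]]]}}

```text
clock: 11.42
tool_pos: [0.5383, 0.0493, 0.2626]
orientation: [-180.0, 0.0, -89.9]
force: [0.0, -0.3, -6.9]
opening: 0.0134
gripper_force: 29.6
```

Call:
{"name": "send_rows", "arguments": {"increments": [[[-0.03,0.02,0,0],[-0.08,0.07,0,0],[-0.14,0.15,0,0],[-0.19,0.25,0,0],[-0.23,0.37,0,0],[-0.26,0.5,0,0],[-0.28,0.63,0,0],[-0.285,0.75,0,0],[-0.285,0.85,0,0],[-0.285,0.93,0,0],[-0.285,0.98,0,0],[-0.285,1,0,0]]]}}

```text
clock: 12.92
tool_pos: [0.4812, 0.2496, 0.262]
orientation: [180.0, -0.0, -89.9]
force: [-0.7, 0.1, -6.1]
opening: 0.0132
gripper_force: 29.6
```

Call:
{"name": "send_rows", "arguments": {"increments": [[[0,0.03,0,0],[0,0.1,0,0],[0,0.2,0,0],[0,0.3,0,0],[0,0.37,-0.05,0],[0,0.4,-0.13,0],[0,0.4,-0.23,0],[0,0.4,-0.33,0],[0,0.4,-0.4,0],[0,0.4,-0.42,0],[0,0.4,-0.42,0]]]}}

```text
clock: 14.3
tool_pos: [0.4814, 0.3292, 0.1782]
orientation: [-180.0, -0.0, -89.9]
force: [0.4, -0.0, -5.4]
opening: 0.0137
gripper_force: 29.6
```

Call:
{"name": "send_rows", "arguments": {"increments": [[[0,0,-0.05,0],[0,0,-0.1,0],[0,0,-0.14,0],[0,0,-0.17,0],[0,0,-0.19,0],[0,0,-0.2,0],[0,0,-0.207,0],[0,0,-0.214,0],[0,0,-0.214,0]]]}}

```text
clock: 15.42
tool_pos: [0.4812, 0.3292, 0.1354]
orientation: [-180.0, 0.0, -89.9]
force: [0.2, -0.3, -6.4]
opening: 0.0133
gripper_force: 29.6
```

Run:
```python
from h import *
np.set_printoptions(precision=4,suppress=True)
s=ctrl.snapshot("scene");t=ctrl.snapshot("top")
cv2.imwrite("pics/s5.png",s[:,:,::-1]);cv2.imwrite("pics/t5.png",t[:,:,::-1])
o=ctrl.get_obs();print(o["tool_pos"],o["force"],o["clock"])
P={}
for n in("scene","top"):
    for th in("spot","probe_grip","stand","tray_in","canister_handle"):
        for r in ctrl.spot_point(th,n): print(n,th,round(r["conf"],2),np.round(r["pixel"],1),at(n,*r["pixel"],{"spot":.051,"probe_grip":.162,"canister_handle":.159,"stand":0,"tray_in":.004}[th]))
    for r in ctrl.trace("spot",n):
        y,x=np.nonzero(r["mask"]); print(n,"spot mask",r["conf"],r["bbox"],y.mean(),x.mean())
c=np.hstack([cv2.resize(s[240:330,290:380,::-1],(395,395),interpolation=3),cv2.resize(t[180:270,280:370,::-1],(395,395),interpolation=3)])
cv2.imwrite("pics/spot.png",c)
```

```text
[0.4812 0.3293 0.1355] [ 0.1569  0.4051 -4.7747] 15.525
scene spot 0.63 [282.4 355.8] [0.524  0.0489 0.051 ]
scene probe_grip 0.89 [262.8 168.4] [ 0.4488 -0.3538  0.162 ]
scene stand 0.78 [305.7 178.9] [ 0.4446 -0.3603  0.    ]
scene tray_in 0.74 [190.8 419.7] [0.2259 0.3415 0.004 ]
scene tray_in 0.62 [256.7 454. ] [0.4775 0.3313 0.004 ]
scene canister_handle 0.92 [216.2 466.8] [0.4834 0.3275 0.159 ]
scene canister_handle 0.71 [346.7 351.2] [ 0.7442 -0.0396  0.159 ]
scene canister_handle 0.63 [186.1 369.9] [0.3275 0.1425 0.159 ]
scene spot mask 0.56 [435.3, 215.0, 479.0, 269.5] 243.86653386454182 457.5836653386454
scene spot mask 0.48 [349.1, 277.8, 362.9, 288.1] 282.64864864864865 356.2972972972973
top spot 0.51 [233.3 313.5] [0.5203 0.0517 0.051 ]
top spot 0.25 [258.2 467.2] [ 0.4619 -0.3876  0.051 ]
top probe_grip 0.58 [258.4 470.4] [ 0.4543 -0.3662  0.162 ]
top stand 0.74 [264.9 453.8] [ 0.4445 -0.3614  0.    ]
top tray_in 0.86 [245.5 219. ] [0.4815 0.3308 0.004 ]
top tray_in 0.78 [336.  209.4] [0.216  0.3479 0.004 ]
top canister_handle 0.95 [150.8 344.4] [ 0.7326 -0.0277  0.159 ]
top canister_handle 0.69 [237.9 205.9] [0.4886 0.3316 0.159 ]
top canister_handle 0.69 [303.  272.5] [0.3239 0.1483 0.159 ]
top spot mask 0.48 [311.7, 225.6, 316.9, 239.2] 232.05434782608697 314.1304347826087
top spot mask 0.28 [266.7, 165.4, 378.0, 270.6] 228.20804068781788 322.8387018648583
```

View pics/spot.png

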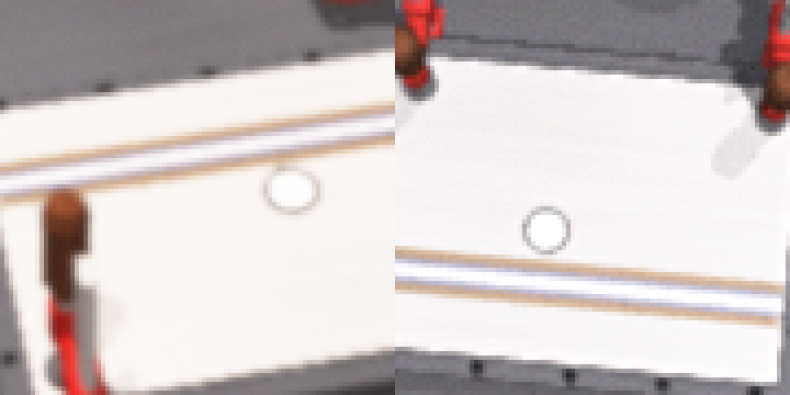

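The spot ring now shows clearly, at scene ~(356,283) and top ~(314,232). Now I'll seat the canister.

Call:
{"name": "send_rows", "arguments": {"increments": [[[0,0,-0.005,0],[0,0,-0.01,0],[0,0,-0.015,0],[0,0,-0.015,0]]]}}

```text
clock: 16.62
tool_pos: [0.4824, 0.3302, 0.135]
orientation: [-179.8, 0.1, -89.9]
force: [-3.9, -0.5, 10.9]
opening: 0.0133
gripper_force: 29.8
```

Call:
{"name": "send_rows", "arguments": {"increments": [[[0,0,0.007,0],[0,0,0.012,0],[0,0,0.012,0]]]}}

```text
clock: 17.0
tool_pos: [0.4813, 0.3294, 0.1349]
orientation: [-180.0, 0.0, -89.9]
force: [-1.0, -0.8, 1.9]
opening: 0.0135
gripper_force: 29.6
```

Call:
{"name": "send_rows", "arguments": {"increments": [[[0,0,0,0],[0,0,0,0],[0,0,0,0],[0,0,0,0],[0,0,0,0],[0,0,0,0]]], "jaw": 0.6}}

```text
clock: 17.75
tool_pos: [0.4812, 0.3292, 0.1348]
orientation: [-180.0, 0.0, -89.9]
force: [0.8, 0.4, 0.3]
opening: 0.0525
gripper_force: 0.0
```

Call:
{"name": "send_rows", "arguments": {"increments": [[[0,0,0.1,0],[0,0,0.3,0],[0,0,0.55,0],[0,0,0.8,0],[0,0,1,0]]]}}

```text
clock: 18.38
tool_pos: [0.4813, 0.3293, 0.3373]
orientation: [-179.9, 0.1, -89.9]
force: [0.5, 0.9, -0.7]
opening: 0.0526
gripper_force: 0.0
```

Call:
{"name": "send_rows", "arguments": {"increments": [[[0,-0.2,0,0],[0,-0.45,0,0],[0,-0.7,0,0],[0,-1,0,0]]]}}

```text
clock: 18.88
tool_pos: [0.4809, 0.128, 0.3348]
orientation: [-180.0, 0.0, -89.9]
force: [1.7, -0.7, -0.2]
opening: 0.0525
gripper_force: 0.0
```

Call:
{"name": "send_rows", "arguments": {"increments": [[[0,-0.25,0,0],[0,-0.5,0,0],[0,-0.75,0,0],[0,-1,0,0]]], "jaw": 1}}

```text
clock: 19.38
tool_pos: [0.4809, -0.0723, 0.3351]
orientation: [-180.0, 0.0, -89.9]
force: [0.8, -0.1, 0.5]
opening: 0.0853
gripper_force: 0.0
```

Run:
```python
from h import *
np.set_printoptions(precision=4,suppress=True)
o=ctrl.get_obs();print(o["tool_pos"],o["clock"])
# spot ring: bright-disc boundary fit on the earlier pictures (s5,t5)
for n,f,(r,c) in(("scene","s5",(283.2,356.4)),("top","t5",(232.3,314.5))):
    g=cv2.cvtColor(cv2.imread(f"pics/{f}.png"),cv2.COLOR_BGR2GRAY).astype(float)
    k=8;h=12;r0,c0=int(r)-h,int(c)-h
    b=cv2.resize(g[r0:r0+2*h+1,c0:c0+2*h+1],None,fx=k,fy=k,interpolation=3)
    C=np.array([r-r0+.5,c-c0+.5])*k
    for it in range(3):
        pts=[]
        for w in np.linspace(0,2*np.pi,48,endpoint=False):
            rr=np.arange(3*k,8*k);yy=C[0]+rr*np.sin(w);xx=C[1]+rr*np.cos(w)
            v=cv2.remap(b.astype(np.float32),xx.astype(np.float32)[None],yy.astype(np.float32)[None],1)[0]
            i=v.argmin();pts.append([xx[i],yy[i]])
        e=cv2.fitEllipse(np.array(pts,np.float32));C=np.array([e[0][1],e[0][0]])
    p=C/k-.5+[r0,c0];print(n,p,np.array(e[1])/k,at(n,*p,.051))
s=ctrl.snapshot("scene");cv2.imwrite("pics/s6.png",s[:,:,::-1])
for r in ctrl.spot_point("probe_grip","scene"):print(r["conf"],r["pixel"])
for r in ctrl.trace("canister","scene"):print(r["conf"],r["bbox"])
# expected canister silhouette at tray, bottom z=.004, axis .4812,.3293
q=np.array([proj("scene",[.4812+.041*np.cos(w),.3293+.041*np.sin(w),z]) for w in np.linspace(0,6.28,40) for z in(.004,.1)]);print("expect",q.min(0),q.max(0))
# probe axis via mask of probe + stand
for th in("probe","stand"):
  for r in ctrl.trace(th,"scene"):
    y,x=np.nonzero(r["mask"]);print(th,r["conf"],r["bbox"],[ (yy,x[y==yy].min(),x[y==yy].max()) for yy in range(y.min(),y.max()+1,5)])
P=[(z,proj("scene",[.446,-.356,z])) for z in(.107,.12,.14,.162,.18,.197)];print(P)
ctrl.snapshot("top")
for th in("probe","stand"):
  for r in ctrl.trace(th,"top"):
    y,x=np.nonzero(r["mask"]);print("top",th,r["conf"],r["bbox"],y.mean(),x.mean())
print([(z,proj("top",[.446,-.356,z])) for z in(0,.107,.162,.197)])
```

```text
[ 0.4809 -0.0723  0.3351] 19.375
scene [280.8705 355.5979] [11.5294 14.1047] [0.5196 0.0498 0.051 ]
top [234.1065 313.7749] [10.384 14.41 ] [0.5181 0.0508 0.051 ]
0.94 [263.8, 166.3]
0.66 [259.8, 451.9]
0.9 [436.0, 206.9, 482.1, 268.8]
0.86 [348.8, 180.4, 385.1, 240.1]
0.77 [327.7, 340.1, 377.8, 401.7]
expect [220.2619 437.6865] [270.5007 479.0549]
probe 0.83 [156.0, 250.1, 181.6, 287.3] [(250, np.int64(162), np.int64(165)), (255, np.int64(157), np.int64(169)), (260, np.int64(159), np.int64(171)), (265, np.int64(161), np.int64(173)), (270, np.int64(163), np.int64(175)), (275, np.int64(163), np.int64(178)), (280, np.int64(163), np.int64(178)), (285, np.int64(168), np.int64(171))]
stand 0.78 [159.2, 277.5, 201.9, 325.2] [(278, np.int64(180), np.int64(181)), (283, np.int64(177), np.int64(182)), (288, np.int64(164), np.int64(184)), (293, np.int64(165), np.int64(193)), (298, np.int64(164), np.int64(198)), (303, np.int64(161), np.int64(199)), (308, np.int64(160), np.int64(199)), (313, np.int64(161), np.int64(196)), (318, np.int64(164), np.int64(190))]
[(0.107, array([277.8696, 172.1579])), (0.12, array([274.2244, 171.0234])), (0.14, array([268.4983, 169.2402])), (0.162, array([262.0282, 167.2238])), (0.18, array([256.5955, 165.5296])), (0.197, array([251.3454, 163.8912]))]
top probe 0.65 [460.0, 255.5, 473.9, 268.0] 262.1648936170213 464.7925531914894
top probe 0.52 [188.5, 212.8, 210.8, 272.4] 247.91101694915255 196.80084745762713
top stand 0.91 [438.5, 249.9, 467.4, 279.2] 264.64324324324326 450.3207207207207
[(0, array([264.3319, 451.9952])), (0.107, array([262.5121, 461.248 ])), (0.162, array([261.4626, 466.5725])), (0.197, array([260.7484, 470.1914]))]
```

Run:
```python
from h import *
from scipy.optimize import minimize
np.set_printoptions(precision=4,suppress=True)
W=np.linspace(0,2*np.pi,72,endpoint=False)
G={n:cv2.cvtColor(cv2.imread(f"pics/{f}.png"),cv2.COLOR_BGR2GRAY).astype(np.float32) for n,f in(("scene","s5"),("top","t5"))}
def cost(p,ns):
    v=0
    for n in ns:
        q=np.array([proj(n,[p[0]+.0143*np.cos(w),p[1]+.0143*np.sin(w),.051]) for w in W],np.float32)
        v+=cv2.remap(G[n],q[:,1][None],q[:,0][None],cv2.INTER_CUBIC).mean()
    return v
p0=[at("top",231.9,314,.051),at("scene",282.8,355.9,.051)];print(p0)
for ns in(["scene"],["top"],["scene","top"]):
    best=min(((cost((.52+i*.001,.05+j*.001),ns),.52+i*.001,.05+j*.001) for i in range(-4,11) for j in range(-7,8)));print(ns,best)
print(ctrl.get_obs()["clock"])
```

```text
[array([0.5244, 0.0504, 0.051 ]), array([0.5252, 0.0487, 0.051 ])]Traceback (most recent call last):
  File "<stdin>", line 14, in <module>
  File "<stdin>", line 14, in <genexpr>
  File "<stdin>", line 9, in cost
  File "h.py", line 18, in proj
    c=cam(n);K=np.array(c["mtx"]);q=rot(c).T@(np.array(p)-np.array(c["eye"]))
  File "h.py", line 4, in cam
    c=ctrl.calibration(n); return c
ValueError: time passes only in moves, steps and waits
```

Call:
{"name": "send_rows", "arguments": {"increments": [[[-0.04,-0.25,0,0],[-0.08,-0.5,0,0],[-0.12,-0.75,0,0],[-0.175,-1,0,0]]]}}

```text
clock: 20.27
tool_pos: [0.4464, -0.2712, 0.3348]
orientation: [-180.0, -0.0, -89.8]
force: [0.4, -0.3, 0.0]
opening: 0.088
gripper_force: 0.0
```

Call:
{"name": "send_rows", "arguments": {"increments": [[[0,-0.2,0,0],[0,-0.42,0,0],[0,-0.42,0,0],[0,-0.42,-0.15,0],[0,-0.42,-0.4,0],[0,-0.42,-0.65,0],[0,-0.42,-0.85,0],[0,-0.42,-0.96,0],[0,-0.42,-0.96,0]]]}}

```text
clock: 21.4
tool_pos: [0.4457, -0.3531, 0.1413]
orientation: [179.8, 0.1, -89.8]
force: [-0.3, -1.5, 0.3]
opening: 0.0878
gripper_force: 0.0
```

Call:
{"name": "send_rows", "arguments": {"increments": [[[0,0,0,0],[0,0,0,0],[0,0,0,0],[0,0,0,0],[0,0,0,0],[0,0,0,0],[0,0,0,0],[0,0,0,0],[0,0,0,0],[0,0,0,0],[0,0,0,0]]], "jaw": 0}}

```text
clock: 22.78
tool_pos: [0.4462, -0.3548, 0.1427]
orientation: [180.0, 0.0, -89.9]
force: [0.5, -0.8, -1.2]
opening: 0.0254
gripper_force: 30.0
```

Call:
{"name": "send_rows", "arguments": {"increments": [[[0,0,0.03,0],[0,0,0.1,0],[0,0,0.2,0],[0,0,0.32,0],[0,0,0.45,0],[0,0,0.58,0],[0,0,0.67,0],[0,0,0.7,0],[0,0,0.7,0]]]}}

```text
clock: 23.9
tool_pos: [0.4462, -0.3546, 0.283]
orientation: [-180.0, 0.0, -89.9]
force: [-0.4, 0.2, -2.7]
opening: 0.0253
gripper_force: 30.0
```

Call:
{"name": "send_rows", "arguments": {"increments": [[[0.03,0.1,0,0],[0.08,0.3,0,0],[0.13,0.5,0,0],[0.17,0.7,0,0],[0.2,0.88,0,0],[0.2,1,0,0]]]}}

```text
clock: 24.65
tool_pos: [0.4859, -0.1532, 0.2817]
orientation: [179.9, 0.0, -89.9]
force: [0.3, 1.2, -1.6]
opening: 0.0251
gripper_force: 30.0
```

Call:
{"name": "send_rows", "arguments": {"increments": [[[0.03,0.1,0,0],[0.08,0.3,0,0],[0.13,0.5,0,0],[0.17,0.7,0,0],[0.195,0.88,0,0],[0.195,1,0,0],[0.195,1,0,0],[0.195,1,0,0]]]}}

```text
clock: 25.65
tool_pos: [0.5248, 0.0449, 0.2821]
orientation: [179.9, -0.0, -89.9]
force: [0.3, 0.6, -1.4]
opening: 0.0252
gripper_force: 30.0
```

```bash
sed -i 's/^def cam(n):/from functools import lru_cache\n@lru_cache\ndef cam(n):/' h.py
python3 - <<'E'
from h import *
np.set_printoptions(precision=4,suppress=True)
W=np.linspace(0,2*np.pi,72,endpoint=False)
s=ctrl.snapshot("scene");cv2.imwrite("pics/s7.png",s[:,:,::-1])
for th in("nose_tip","probe"):
    for r in ctrl.spot_point(th,"scene"): print(th,round(r["conf"],2),r["pixel"])
for r in ctrl.trace("probe","scene"): print("mask",r["conf"],r["bbox"])
o=ctrl.get_obs();tp=o["tool_pos"];print(tp,o["orientation"],o["force"],o["opening"],o["clock"])
tip=tp+[0,0,.0188-.144];print("tip expect",tip,proj("scene",tip),"grip",proj("scene",tp+[0,0,.0188]))
G={n:cv2.cvtColor(cv2.imread(f"pics/{f}.png"),cv2.COLOR_BGR2GRAY).astype(np.float32) for n,f in(("scene","s5"),("top","t5"))}
def cost(p,ns):
    v=0
    for n in ns:
        q=np.array([proj(n,[p[0]+.0143*np.cos(w),p[1]+.0143*np.sin(w),.051]) for w in W],np.float32)
        v+=cv2.remap(G[n],q[:,1][None],q[:,0][None],cv2.INTER_CUBIC).mean()
    return v
for ns in(["scene"],["top"],["scene","top"]):
    print(ns,min(((cost((.525+i*.001,.05+j*.001),ns),.525+i*.001,.05+j*.001) for i in range(-6,7) for j in range(-6,7))))
r,c=proj("scene",tip).astype(int)
cv2.imwrite("pics/n1.png",cv2.resize(s[r-55:r+35,c-45:c+45,::-1],(540,540),interpolation=3));print(r-55,c-45)
E
```

```text
probe 0.69 [249.9, 354.9]
probe 0.39 [282.9, 355.0]
mask 0.94 [347.2, 200.5, 367.8, 256.5]
[0.5251 0.0445 0.2827] [179.9927  -0.0032 -89.9703] [-0.8285  0.1591 -2.5513] 0.024936257636390048 25.85
tip expect [0.5251 0.0445 0.1575] [253.6565 357.1021] grip [206.8771 361.7694]
['scene'] (np.float32(213.04723), 0.525, 0.049)
['top'] (np.float32(191.48334), 0.524, 0.05)
['scene', 'top'] (np.float32(408.81995), 0.524, 0.05)
198 312
```

View pics/n1.png

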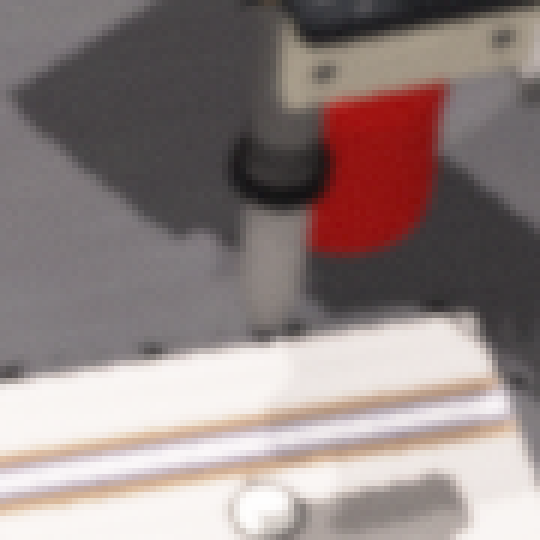

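The probe hangs in the gripper above the spot, with its collar at crop (280,172) and sleeve end at (272,325). It sits slightly left of the prediction, so I'll measure its offset and tilt before lowering.

Run:
```python
from h import *
np.set_printoptions(precision=4,suppress=True)
g=cv2.GaussianBlur(cv2.cvtColor(cv2.imread("pics/s7.png"),cv2.COLOR_BGR2GRAY).astype(np.float32),(0,0),.7)
tp=np.array([.5249,.0447,.2824]);gp=tp+[0,0,.0188]
e=np.array(cam("scene")["eye"]);d=(gp-e)[:2];d/=np.linalg.norm(d);nrm=np.array([-d[1],d[0],0]) # lateral (right/left)
def edge(off,t,side):
    pts=[]
    for r,zs in((.012,np.linspace(.012,.066,14)),(.013,np.linspace(.088,.1,4)),):
        for z in zs:
            a=(.130-z)  # below grip
            c=gp+[0,off+a*t,-a]
            q=[proj("scene",c+side*nrm*(r+k)) for k in(-.003,.003)]
            pts.append(q)
    q=np.array(pts,np.float32);v=cv2.remap(g,q[:,:,1],q[:,:,0],1);return np.abs(v[:,0]-v[:,1]).mean()
R=[]
for off in np.arange(-.012,.0081,.001):
    for t in np.arange(-.10,.101,.01):
        R.append((edge(off,t,1)+edge(off,t,-1),round(off,4),round(t,3),round(off+.144*t,4)))
R.sort(reverse=True)
for r in R[:8]: print(r)
```

```text
(np.float32(53.52876), np.float64(-0.01), np.float64(0.07), np.float64(0.0001))
(np.float32(53.193993), np.float64(-0.011), np.float64(0.08), np.float64(0.0005))
(np.float32(53.184345), np.float64(-0.009), np.float64(0.06), np.float64(-0.0004))
(np.float32(52.718433), np.float64(-0.011), np.float64(0.09), np.float64(0.002))
(np.float32(52.626373), np.float64(-0.008), np.float64(0.05), np.float64(-0.0008))
(np.float32(52.50645), np.float64(-0.012), np.float64(0.1), np.float64(0.0024))
(np.float32(52.478962), np.float64(-0.012), np.float64(0.09), np.float64(0.001))
(np.float32(52.454308), np.float64(-0.01), np.float64(0.08), np.float64(0.0015))
```

Run:
```python
from h import *
np.set_printoptions(precision=2,suppress=True)
im=cv2.imread("pics/s7.png").astype(np.float32)
tp=np.array([.5249,.0447,.2824]);gp=tp+[0,0,.0188]
e=np.array(cam("scene")["eye"]);d=(gp-e)[:2];d/=np.linalg.norm(d);nrm=np.array([-d[1],d[0],0])
res=[]
for z,r in [(z,.012) for z in np.arange(.006,.070,.006)]+[(.079,.018)]+[(z,.013) for z in (.088,.092,.096,.1,.104)]:
    c=gp-[0,0,.130-z]; s=np.arange(-.026,.0261,.0005)
    q=np.array([proj("scene",c+nrm*k) for k in s],np.float32)
    v=cv2.remap(im,q[:,1][None],q[:,0][None],cv2.INTER_CUBIC)[0]; gr=np.linalg.norm(np.gradient(cv2.GaussianBlur(v,(1,0) if 0 else (1,5),0),axis=0),axis=1)
    out=[]
    # best pair of edges 2r apart (+-1 mm)
    best=max(((gr[i]+gr[j],s[i],s[j]) for i in range(5,len(s)-5) for j in range(i,len(s)-5) if abs(s[j]-s[i]-2*r)<.0016))
    print(z,np.array(best[:1]),np.array(best[1:])*1000,"centre mm",(best[1]+best[2])*500)
    res.append((.130-z,(best[1]+best[2])/2))
a=np.array(res);p=np.polyfit(a[:,0],a[:,1],1);print("nrm",nrm,"slope",p,"tip off",np.polyval(p,.144))
# same check on the stand picture s6: probe upright in stand
```

```text
0.006 [7.72] [-15.5  10. ] centre mm -2.7499999999999782
0.012 [8.83] [-9.  13.5] centre mm 2.250000000000026
0.018000000000000002 [10.36] [-8.5 14. ] centre mm 2.7500000000000266
0.024 [13.58] [-8.5 14. ] centre mm 2.7500000000000266
0.03 [17.46] [-8.5 14. ] centre mm 2.7500000000000266
0.036 [21.1] [-9. 14.] centre mm 2.5000000000000266
0.042 [21.81] [-9.  14.5] centre mm 2.7500000000000266
0.048 [19.86] [-8.5 15. ] centre mm 3.250000000000027
0.054 [15.26] [-9.5 14.5] centre mm 2.5000000000000266
0.06 [13.65] [-9.5 16. ] centre mm 3.250000000000027
0.066 [13.69] [-13.  12.] centre mm -0.49999999999997613
0.079 [18.3] [-14.   20.5] centre mm 3.250000000000027
0.088 [14.86] [-12.   13.5] centre mm 0.750000000000025
0.092 [14.02] [-11.   13.5] centre mm 1.2500000000000253
0.096 [14.41] [-10.5  14. ] centre mm 1.7500000000000258
0.1 [13.35] [-10.5  14. ] centre mm 1.7500000000000258
0.104 [12.09] [-10.   14.5] centre mm 2.250000000000026
nrm [-0.38 -0.92  0.  ] slope [-0.  0.] tip off 0.001681191861267555
```

Call:
{"name": "send_rows", "arguments": {"increments": [[[0,0.02,-0.03,0],[0,0.035,-0.1,0],[0,0.035,-0.2,0],[0,0.035,-0.3,0],[0,0.035,-0.4,0],[0,0.035,-0.46,0],[0,0.035,-0.49,0],[0,0.035,-0.5,0],[0,0.035,-0.5,0],[0,0.035,-0.5,0]]]}}

```text
clock: 27.1
tool_pos: [0.5255, 0.0523, 0.1833]
orientation: [-179.9, 0.0, -89.9]
force: [0.1, 0.2, -1.5]
opening: 0.0249
gripper_force: 30.0
```

Run:
```python
from h import *
np.set_printoptions(precision=4,suppress=True)
F=[];Z=[]
for i in range(4):
    s=ctrl.snapshot("scene");o=ctrl.get_obs();F.append(o["force"]);Z.append(o["tool_pos"])
print(np.mean(F,0),np.std(F,0),np.mean(Z,0),o["clock"],o["opening"],o["gripper_force"])
cv2.imwrite("pics/s8.png",s[:,:,::-1])
r,c=proj("scene",[.525,.049,.051]).astype(int)
cv2.imwrite("pics/n2.png",cv2.resize(s[r-40:r+20,c-30:c+30,::-1],(600,600),interpolation=3));print(r-40,c-30,proj("scene",[.525,.049,.051]))
for r in ctrl.spot_point("nose_tip","scene"): print(r["conf"],r["pixel"])
```

```text
[-0.2667 -0.0483 -2.4436] [0.2579 0.2728 0.3996] [0.5254 0.0523 0.1832] 27.3 0.02497862815461005 29.983844503294677
242 325 [282.7037 355.9732]
0.5 [257.5, 452.7]
0.36 [258.4, 454.7]
```

View pics/n2.png

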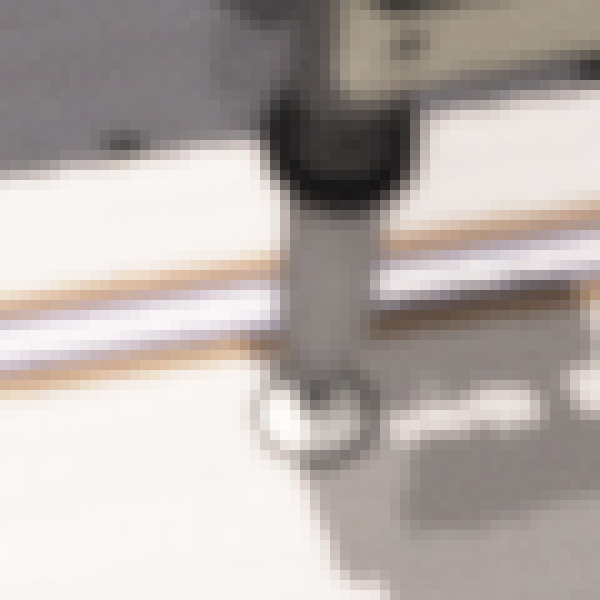

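The nose is over the ring (centre at crop (318,412), nose end ~(318,400)), about 7 mm up. Lowering gently.

Call:
{"name": "send_rows", "arguments": {"increments": [[[0,0,-0.01,0],[-0.005,0,-0.02,0],[-0.005,0,-0.03,0],[-0.005,0,-0.035,0],[-0.005,0,-0.04,0],[-0.005,0,-0.045,0],[-0.005,0,-0.05,0],[-0.005,0,-0.05,0],[-0.005,0,-0.05,0],[-0.005,0,-0.05,0]]]}}

```text
clock: 28.6
tool_pos: [0.5243, 0.0523, 0.1729]
orientation: [-180.0, 0.0, -89.9]
force: [-0.8, 0.8, 1.3]
opening: 0.0251
gripper_force: 30.0
```

```bash
cat > f.py <<'E'
from h import *
np.set_printoptions(precision=4,suppress=True)
F=[];Z=[]
for i in range(5):
    s=ctrl.snapshot("scene");o=ctrl.get_obs();F.append(o["force"]);Z.append(o["tool_pos"])
print(np.mean(F,0),np.std(F,0),np.mean(Z,0),np.mean(Z,0)[2]-.1757,o["orientation"],o["clock"],o["opening"],o["gripper_force"])
E
python3 f.py
```

```text
[-0.7005 -0.2412  1.1367] [0.4906 0.4112 0.3095] [0.5242 0.0523 0.1728] -0.002874326083087353 [-179.9923    0.0021  -89.9146] 28.85 0.02495891115449123 29.988073592539877
```

Call:
{"name": "send_rows", "arguments": {"increments": [[[0,0,-0.004,0],[0,0,-0.008,0],[0,0,-0.012,0],[0,0,-0.016,0],[0,0,-0.016,0],[0,0,-0.016,0],[0,0,-0.016,0],[0,0,-0.016,0]]]}}

```text
clock: 29.85
tool_pos: [0.5242, 0.0523, 0.1696]
orientation: [-180.0, 0.0, -89.9]
force: [-0.4, 0.2, 3.2]
opening: 0.025
gripper_force: 30.0
```

```bash
cat >> f.py <<'E'
r,c=proj("scene",[.525,.049,.051]).astype(int)
cv2.imwrite("pics/n3.png",cv2.resize(s[r-40:r+20,c-30:c+30,::-1],(600,600),interpolation=3))
for r in ctrl.trace("canister","scene"):print(r["conf"],r["bbox"])
E
python3 f.py
```

```text
[-0.2557  0.0749  3.177 ] [0.4645 0.29   0.6177] [0.5242 0.0522 0.1696] -0.006112068730082437 [-179.9949    0.0008  -89.9125] 30.1 0.025291326274652828 29.99133521458134
0.76 [438.4, 211.5, 482.1, 268.6]
0.6 [327.4, 338.4, 376.2, 401.3]
0.43 [350.7, 281.7, 360.1, 287.6]
```

View pics/n3.png

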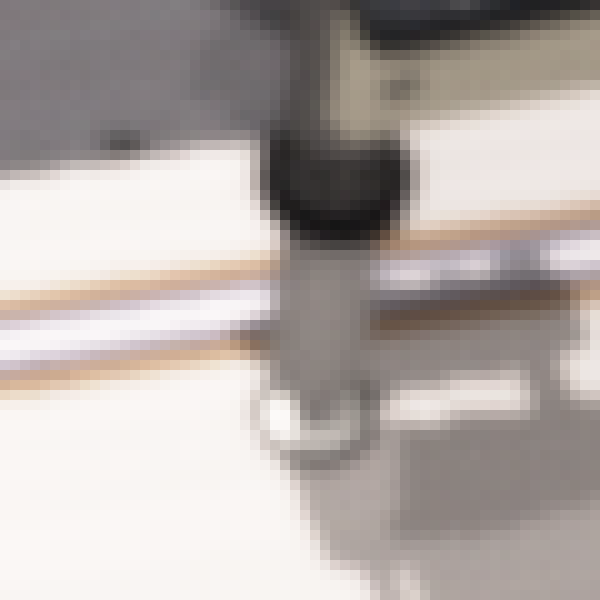

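The nose stands inside the ring, at crop (318,~420) against the ring centre (318,412). It is pressed in about 6 mm with about 5 N, and the canister is in the tray. Handing in.

```bash
python3 -c "
from plant import ctrl
print(ctrl.close_job())"
```

```text
the job is handed in; nothing more can be done
None
```

I handed the job in at about 30 s of the 58 s: the canister is released upright in the farther tray, and the probe is still gripped with its nose inside the ring, in about 6 mm at about 5 N by my measurements; no verdict was returned.

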